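Make up two laboratory kits

TASK

Make up the two kits. In the three-compartment tray, stand the large conical flask in the compartment next to the wire carrying loop, the brown bottle in the middle one and the measuring cylinder in the last; in the two-compartment tray, stand the small conical flask in the compartment next to the loop and the squat lidded jar in the other. Set each one down gently, not dropped, upright on its compartment's floor, and leave the volumetric flask and the beaker standing where they are.

Things in the scene. Friction and masses are not known exactly. Their poses are not given: they have to be found in the camera images.
- flask_large: Large conical glass flask (sizes in mm): foot diameter 67, cone narrowing from 8 to 70 height, straight neck diameter 28 from height 70 to 110, rim diameter 33 at the top, height 114. About 0.11 kg. Origin: centre of the underside; z up. Stands loose and upright on the bench at the start.
- flask_small: Small conical glass flask of the same shape: foot diameter 50, cone up to height 48, straight neck diameter 22 from height 48 to 79, rim diameter 26 at the top, height 82. About 0.06 kg. Origin: centre of the underside; z up. Stands loose and upright on the bench at the start.
- bottle: Brown glass reagent bottle with a black screw cap: body diameter 48 up to height 72, shoulder to 85, cap diameter 30 from height 85 to the top at 112. About 0.16 kg. Origin: centre of the underside; z up. Stands loose and upright on the bench at the start.
- cylinder: Measuring cylinder: white round foot diameter 56 and 8 thick, tapering to a straight glass tube of diameter 22 from height 14 to the top at 150. About 0.08 kg. Origin: centre of the underside; z up. Stands loose and upright on the bench at the start.
- jar: Squat white plastic jar: body diameter 52 up to height 42, grey lid diameter 56 from height 42 to the top at 60. About 0.08 kg. Origin: centre of the underside; z up. Stands loose and upright on the bench at the start.
- tray_long: Three-compartment grey tray, fixed to the bench (mm). Three square compartments in a row along its y, each 84 x 84 inside; walls 4 thick, 28 high; outside 92 x 268 (x by y). A wire loop juts 32 from its -y end only, 20 up. Origin: centre of the underside, z up. Compartment centres (tray frame): x = 0, y = -88 (next to the loop), 0 (middle), +88 (last); floor at z = 4.
- tray_short: Two-compartment grey tray, fixed to the bench (mm). Two square compartments in a row along its y, each 84 x 84 inside; walls 4 thick, 28 high; outside 92 x 180 (x by y). A wire loop juts 32 from its -y end only, 20 up. Origin: centre of the underside, z up. Compartment centres (tray frame): x = 0, y = -44 (next to the loop), +44 (other); floor at z = 4.
- volumetric: Volumetric flask, to be left alone: pear-shaped glass bulb diameter 60, thin neck diameter 15 from height 60, white stopper, height 148. Origin: centre of the underside; z up. Stands loose and upright on the bench at the start.
- beaker: Open glass beaker, to be left alone: rim diameter 68, height 85. Origin: centre of the underside; z up. Stands loose and upright on the bench at the start.

How it is judged (in metres and radians):
At the end, for the whole second after the job is handed in: Each of the five stands in its named compartment: within 20 mm of its centre along both tray axes, underside under 10 mm above the tray's, within 0.1 rad of upright, at rest. Volumetric flask and beaker within 30 mm of their starts, upright within 0.2 rad (x of flask_large in the frame of tray_long between -0.02 and 0.02 m and y of flask_large in the frame of tray_long between -0.108 and -0.068 m and z of each of flask_large, bottle, cylinder in the frame of tray_long below 0.01 m and angle between each of flask_large, bottle, cylinder, flask_small, jar's own z axis and vertical below 0.1 rad and linear speed of each of flask_large, bottle, cylinder, flask_small, jar below 0.02 m/s and angular speed of each of flask_large, bottle, cylinder, flask_small, jar below 0.2 rad/s and x of bottle in the frame of tray_long between -0.02 and 0.02 m and y of bottle in the frame of tray_long between -0.02 and 0.02 m and x of cylinder in the frame of tray_long between -0.02 and 0.02 m and y of cylinder in the frame of tray_long between 0.068 and 0.108 m and x of flask_small in the frame of tray_short between -0.02 and 0.02 m and y of flask_small in the frame of tray_short between -0.064 and -0.024 m and z of each of flask_small, jar in the frame of tray_short below 0.01 m and x of jar in the frame of tray_short between -0.02 and 0.02 m and y of jar in the frame of tray_short between 0.024 and 0.064 m and distance of each of volumetric, beaker from where it was at the start of the episode below 0.03 m and angle between each of volumetric, beaker's own z axis and vertical below 0.2 rad); the robot touches nothing.
It fails at once if one of the five things falls freely: faster than 0.6 m/s while the fingers do not touch it (a drop of about 18 mm) ((linear speed of flask_large above 0.6 m/s and contact force between the fingers and flask_large below 0.05 N) or (linear speed of bottle above 0.6 m/s and contact force between the fingers and bottle below 0.05 N) or (linear speed of cylinder above 0.6 m/s and contact force between the fingers and cylinder below 0.05 N) or (linear speed of flask_small above 0.6 m/s and contact force between the fingers and flask_small below 0.05 N) or (linear speed of jar above 0.6 m/s and contact force between the fingers and jar below 0.05 N)).
It fails at once if the volumetric flask or the beaker is knocked over or carried off (tilt above 0.5 rad or moved more than 50 mm) (angle between any of volumetric, beaker's own z axis and vertical above 0.5 rad or distance of any of volumetric, beaker from where it was at the start of the episode above 0.05 m).
It also fails if it takes over 102 s, if anything falls off the work surface, if the arm or the gripper's body presses on something with over 40 N, if the wrist force passes 120 N, or if a joint passes its speed limit or range.

ROBOT

A 6-joint arm with a two-finger parallel gripper is mounted at the origin on the work surface. World frame = base frame: x ahead of the robot, y to its left, z up, the work surface at z = 0. Lengths are in mm, angles in rad, forces in N, time in s.
With the tool pointing down it reaches from about 350 to 775 mm from the base axis. Payload 7.3 kg.
Tool frame: the origin (TCP) lies between the finger pads; the fingertips stand 8 mm ahead of it and the grasp point (between the pads) lies 11 mm behind it; y points along the fingers, z is the direction in which the jaws open and shut, and the axes are right-handed (so a half turn about y gives the same grasp; the last joint's range is limited). The gripper opens to 92 mm and grips with 3 to 60 N. Pads are 19 mm wide; open, the fingers measure 130 mm over their backs; the gripper's body (75 mm by 190 mm) begins 47 mm behind the grasp point.
Start: joints at [-1.486, 0.342, 1.524, -0, 1.275, -0.146], TCP at [120.118, -511.093, 234.741] pointing down, gripper open.
Joint ranges: [-2.53, 2.53], [-0.77, 2.02], [0.04, 2.7], [-1, 4.14], [0.28, 2.66], [-3.11, 3.11]. Speed limits (rad/s): [2.57, 2.57, 3.14, 3.14, 3.14, 3.14].

INTERFACE

Orientations are given as [roll, pitch, yaw] about the fixed x, y, z axes, in that order (R = Rz(yaw) Ry(pitch) Rx(roll)).
In Python, from plant import bot, vision, job gives the robot as it stands. The module is installed in compiled form; this text tells all that it offers.
- The arm moves only by the tool arm_command, never from a script. Its argument "deltas" is a list of rows, each a list of 4 numbers: the shift along the tool's x, y, z in m, then the turn about the tool's y in degrees. In form: [[x, y, z, twist], ...]. A call has 1 to 5 rows; each row shifts and turns the commanded pose from where the row before left it, along the tool's axes as they then stand; what a row does not reach is not made up. A row lasts 1/10 s, in which the tool goes at most 50 mm and 8.59 degrees, less where a joint would pass 70% of its speed; a pose out of reach is approached as far as the arm can. A call is refused whole if a number of a shift passes 0.05 or a number of a turn 8.59, either way. A call with a gripper value outside its range is refused whole. "claw" is the closure in counts, from 0 (fully open) to 255 (shut), set as the call begins (left out, the last holds). The fingers move at their own pace and stop on an object; the grip force is fixed at half the most. Time passes only in rows, so rows that do not move let the fingers close. It gives the time, the measured TCP pose, the force and the opening at its end, in the units of the state.
- bot.get_obs(): the state, without advancing time (a new reading comes with each control period).
- vision.capture(name): name is "scene" or "side" or "wrist"; returns a dict with "img" (400x640x3 uint8, red, green, blue), "camera_matrix" (3x3 intrinsics, pixels), "dist_coeffs" ([k1, k2, p1, p2, k3] as OpenCV has them; the pictures are not rectified), "world_to_cam" (4x4, takes a point from world to camera coordinates); the wrist camera has in their place "mount" (4x4, takes a point from camera to tool coordinates, whose origin is the TCP and whose axes are the tool frame's). Camera axes: x right, y down, z forward; pixel columns grow to the right and rows downward; lengths in mm; the calibration is good to about 2 mm. A picture is of the moment at which its call begins: read the wrist's pose just before it. There is no depth.
- job.close_job(): hands the job in, once; it reports no verdict.
Trained networks look in a picture, given as the dict that the camera call returned (one of the last four; its "shot" number tells which), for a name from the list of things; names that differ only in an ending like _2 or _b are one class to them, and where a whole thing is asked for, a point or a joint stands for the part that bears it (a point fixed in the world has none). Each returns a list of dicts, best first, with "confidence" (0 to 1); they miss things now and then, are a little off and sometimes report something else, mostly with a low value. They report only what shows in the picture. A call takes as long as a camera call.
- vision.find_in(picture, name): "xyz" ([x, y, z] in mm, in the coordinates of the camera as it stood for that picture, good to about 4 mm: the middle of the surface that is visible of it).
- vision.regions_of(picture, name): "mask" (400x640 bool, what is visible of it).
The state is a dict: "time": time; "joint_positions": joint angles; "dq": joint speeds; "tau": joint torques, N m; "tool_pos": TCP position; "tcp_rot": TCP orientation; "contact_force": force on the tool from outside, world axes, zero at the start; "moment": the same for the moment, N m; "grip_width": finger opening in mm.
Only numpy, scipy, OpenCV 4.12 (cv2) and the standard library are available. Lean on these libraries where they do the work, as an engineer would, in place of code of your own. Each camera call takes 0.05 s, during which the arm holds its last target. There are 200 camera calls.

## Working session

There is one attempt and no reset: what is moved stays moved. The work goes in short steps, Python scripts to look and compute and a tool call to move; the robot and the scene stay as the last step left them, time stands still between calls to the robot, and variables do not carry over. Pictures are saved under pics/ and viewed, about 12 in all and at most 16, crops included, and the job is handed in when it is done.

Besides the shell and the picture viewer there is one more tool, called after "Call:" by a JSON object that holds its "api" and its "payload", one argument or row to a line. arm_command: Moves the arm, as the interface text tells. Its arguments: {"type":"object","properties":{"deltas":{"type":"array","items":{"type":"array","items":{"type":"number"}}},"claw":{"type":"number"}},"required":["deltas"]}

```bash
mkdir -p pics
cat > h.py <<'E'
import numpy as np, cv2
from scipy.spatial.transform import Rotation as R
from plant import bot, vision, job
def tool():
    o=bot.get_obs(); T=np.eye(4); T[:3,:3]=R.from_euler('xyz',o['tcp_rot']).as_matrix(); T[:3,3]=o['tool_pos']; return o,T
def cap(n):
    o,T=tool(); p=vision.capture(n)
    p['c2w']=T@p['mount'] if n=='wrist' else np.linalg.inv(p['world_to_cam'])
    return p
def save(p,f): cv2.imwrite('pics/'+f,cv2.cvtColor(p['img'],cv2.COLOR_RGB2BGR))
def w(p,x): return (p['c2w']@np.r_[x,1])[:3]
def ray(p,uv,z):
    q=cv2.undistortPoints(np.array([[uv]],float),p['camera_matrix'],p['dist_coeffs'])[0,0]
    d=p['c2w'][:3,:3]@np.r_[q,1]; c=p['c2w'][:3,3]; return c+d*(z-c[2])/d[2]
E
python3 - <<'E'
from h import *
np.set_printoptions(precision=1,suppress=True)
o,T=tool(); print(o); print(T)
for n in ['scene','side','wrist']:
    p=cap(n); save(p,n+'0.png'); print(n,p['c2w'])
    for t in 'flask_large flask_small bottle cylinder jar tray_long tray_short volumetric beaker'.split():
        for r in vision.find_in(p,t)[:2]: print(t,w(p,r['xyz']),round(r['confidence'],2))
E
```

```text
{'time': 0.0, 'joint_positions': array([-1.5,  0.3,  1.5, -0. ,  1.3, -0.1]), 'dq': array([-0., -0., -0., -0., -0.,  0.]), 'tau': array([  0. , -43.1, -24.4,   0.1,   0.1,  -0. ]), 'tool_pos': array([ 120.1, -510.7,  234.1]), 'tcp_rot': array([-1.6,  0. , -2.9]), 'contact_force': array([ 0.1,  0. , -0.2]), 'moment': array([ 0.,  0., -0.]), 'grip_width': 91.91391775298887}
[[  -1.    -0.     0.2  120.1]
 [  -0.2    0.    -1.  -510.7]
 [  -0.    -1.    -0.   234.1]
 [   0.     0.     0.     1. ]]
scene [[ -0.8   0.4  -0.4 946.2]
 [  0.6   0.6  -0.5 552.7]
 [  0.   -0.6  -0.8 880.9]
 [  0.    0.    0.    1. ]]
flask_large [476.5  20.3  43.7] 0.81
flask_small [426.8 138.4  31.3] 0.74
bottle [450.5 -93.9  66.2] 0.67
cylinder [ 479.4 -236.9   49.9] 0.72
cylinder [449.  -93.3  65.9] 0.53
jar [ 436.9 -359.1   56.5] 0.6
tray_long [ 476.1 -236.2   50.4] 0.72
tray_long [ 627.7 -159.7    6. ] 0.67
tray_short [603.8 201.2  -2.8] 0.86
tray_short [493.8 234.4  50.9] 0.46
volumetric [494.8 235.4  48.8] 0.59
beaker [431.8 372.5  55.1] 0.71
side [[ -1.   -0.1   0.1 437.5]
 [ -0.1   0.8  -0.6 699.9]
 [  0.   -0.6  -0.8 915.1]
 [  0.    0.    0.    1. ]]
flask_small [420.6 142.5  32.9] 0.6
flask_small [ 469.4 -237.9   51.3] 0.32
bottle [438.4 -83.6  70.8] 0.74
cylinder [ 426.7 -352.4   50.9] 0.63
jar [ 429.  -353.7   50.4] 0.57
tray_long [ 632.6 -160.     2.4] 0.87
tray_long [ 427.7 -353.8   52.9] 0.32
tray_short [612.8 204.    5.7] 0.57
volumetric [485.5 238.8  49.6] 0.7
beaker [ 635.8 -161.     0.8] 0.73
beaker [435.4 359.6  46.8] 0.57
wrist [[   0.2   -0.9   -0.3  202.6]
 [  -1.    -0.2   -0.1 -491.4]
 [  -0.     0.3   -1.   383.9]
 [   0.     0.     0.     1. ]]
```

View pics/scene0.png

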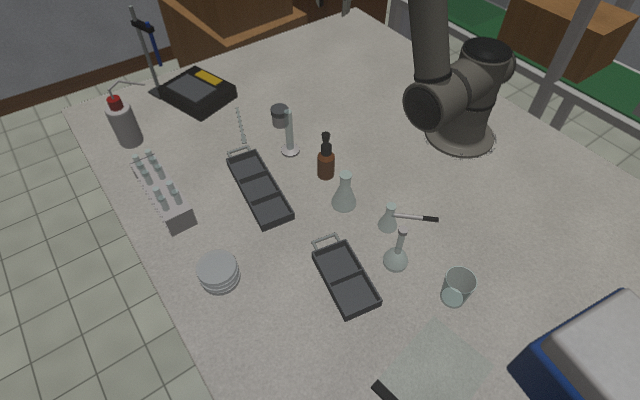

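View pics/side0.png

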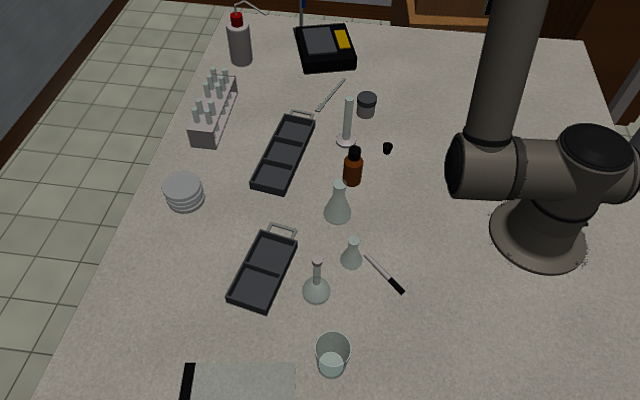

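The scene picture shows tray_long at about (260,190) with its loop at the far end (238,152), and tray_short at (346,280) with its loop at (325,240), so both loops face world -y. The bottle is at (326,163), the large flask at (344,192), the small flask at (389,218), the cylinder at (289,133) and the jar at (280,115). The side picture shows the same layout. Next I fit the silhouettes in both views.

```bash
cat > fit.py <<'E'
from h import *
from scipy.optimize import minimize
P={'flask_large':[(0,67),(8,67),(70,28),(110,28),(110,33),(114,33)],'flask_small':[(0,50),(6,50),(48,22),(79,22),(79,26),(82,26)],
'bottle':[(0,48),(72,48),(85,30),(112,30)],'cylinder':[(0,56),(8,56),(14,22),(150,22)],'jar':[(0,52),(42,52),(42,56),(60,56)],
'volumetric':[(0,35),(15,54),(30,60),(45,54),(60,15),(148,15)],'beaker':[(0,62),(85,68)]}
a=np.linspace(0,2*np.pi,40)
def proj(p,X):
    M=np.linalg.inv(p['c2w']); return cv2.projectPoints(np.array(X,float),cv2.Rodrigues(M[:3,:3])[0],M[:3,3],p['camera_matrix'],p['dist_coeffs'])[0][:,0]
S=4
def fill(p,sl):
    m=np.zeros((400*S,640*S),np.uint8)
    for X in sl: cv2.fillConvexPoly(m,cv2.convexHull(((proj(p,X)+.5)*S).astype(np.int32)),1)
    return cv2.resize(m.astype(np.float32),(640,400),interpolation=cv2.INTER_AREA)
def model(n,q):
    if n in P:
        c=[np.c_[q[0]+d/2*np.cos(a),q[1]+d/2*np.sin(a),0*a+z] for z,d in P[n]]
        return [np.r_[u,v] for u,v in zip(c,c[1:])]
    L=268 if n=='tray_long' else 180
    B=np.array([[x,y] for x in(-46,46) for y in(-L/2,L/2)]); c,s=np.cos(q[2]),np.sin(q[2]); B=B@np.array([[c,s],[-s,c]])+q[:2]
    return [np.r_[np.c_[B,[0]*4],np.c_[B,[28]*4]]]
def fit(ps,n,q0):
    it=[(p,m) for p,m in ps]
    def cost(q):
        t=0
        for p,m in it:
            f=fill(p,model(n,q)); t+=1-np.minimum(f,m).sum()/np.maximum(f,m).sum()
        return t/len(it)
    q0=np.array(q0,float); sim=np.array([q0]+[q0+d for d in np.diag([12,12,.15][:len(q0)])])
    r=minimize(cost,q0,method='Nelder-Mead',options=dict(initial_simplex=sim,xatol=.1,fatol=1e-4,maxfev=150))
    return r.x,r.fun
def mask(p,n,near):
    best=None
    for r in vision.regions_of(p,n):
        m=r['mask'].astype(np.float32); ys,xs=np.nonzero(m)
        u=proj(p,[[*near,25]])[0]
        d=np.hypot(xs.mean()-u[0],ys.mean()-u[1])
        if d<40 and best is None: best=(m,r['confidence'],d)
    return best
E
python3 - <<'E'
from fit import *
np.set_printoptions(precision=2,suppress=True)
I={'flask_large':(470,20),'flask_small':(420,140),'bottle':(440,-90),'cylinder':(470,-237),'jar':(430,-356),'volumetric':(487,237),'beaker':(430,365),'tray_long':(630,-160,0.),'tray_short':(608,203,0.)}
ps=[cap('scene'),cap('side')]
for n,q in I.items():
    L=[]
    for p in ps:
        m=mask(p,n,q[:2])
        if m: L.append((p,m[0]))
    for l in [L]+[[x] for x in L]: 
        if l: print(n,len(l),*fit(l,n,q))
E
```

```text
flask_large 1 [467.41   7.89] 0.05964541435241699
flask_large 1 [467.41   7.89] 0.05964541435241699
flask_small 2 [421.14 132.98] 0.10812249779701233
flask_small 1 [420.38 132.5 ] 0.07703405618667603
flask_small 1 [421.63 133.75] 0.13172757625579834
bottle 2 [ 443.22 -106.49] 0.10620424151420593
bottle 1 [ 442.32 -107.78] 0.0964626669883728
bottle 1 [ 442.6  -105.48] 0.11600393056869507
cylinder 2 [ 471.81 -244.09] 0.08059704303741455
cylinder 1 [ 471.56 -243.91] 0.06724303960800171
cylinder 1 [ 472.42 -246.03] 0.0853840708732605
jar 2 [ 427.82 -369.39] 0.1347145140171051
jar 1 [ 428.26 -371.96] 0.1956617832183838
jar 1 [ 427.06 -368.4 ] 0.06464022397994995
volumetric 2 [488.37 232.78] 0.12462922930717468
volumetric 1 [488.55 232.97] 0.12334883213043213
volumetric 1 [488.23 233.56] 0.12266784906387329
beaker 2 [437.51 371.25] 0.10874614119529724
beaker 1 [435.84 371.27] 0.07440650463104248
beaker 1 [438.37 369.32] 0.13176065683364868
tray_long 2 [ 628.12 -163.63   -0.15] 0.05542615056037903
tray_long 1 [ 627.63 -165.43   -0.15] 0.06199479103088379
tray_long 1 [ 628.48 -163.43   -0.16] 0.043061017990112305
tray_short 2 [608.77 196.06  -0.21] 0.06365233659744263
tray_short 1 [608.31 194.76  -0.2 ] 0.05691361427307129
tray_short 1 [609.28 196.7   -0.21] 0.061593592166900635
```

```bash
cat > go.py <<'E'
import sys
from h import *
C={'fl':(467.4,7.9),'fs':(421.1,133),'bo':(443,-106.5),'cy':(471.8,-244.5),'ja':(427.5,-369),
'Fl':(614.5,-250.5),'Bo':(628.1,-163.6),'Cy':(641.7,-76.7),'Fs':(599.6,153),'Ja':(618,239)}
def go(k=None,z=None):
    o,T=tool(); zt=T[:3,2]; ang=np.arctan2(zt[1],zt[0])
    print('t%.2f'%o['time'],'tcp',o['tool_pos'].round(1),'ang%.3f'%ang,'tilt%.4f'%np.hypot(*T[:2,1]),'w%.1f'%o['grip_width'],'twist to -.17: %.2f'%np.degrees(ang+.17),'q',o['joint_positions'].round(2))
    if k:
        t=np.r_[C[k],T[2,3] if z is None else z]; print(k,'delta tool mm',(T[:3,:3].T@(t-T[:3,3])).round(1))
if __name__=='__main__': go(*sys.argv[1:2],*map(float,sys.argv[2:3]))
E
python3 go.py fl 190
```

```text
t2.50 tcp [ 120.1 -511.1  234.7] ang-1.340 tilt0.0001 w91.5 twist to -.17: -67.03 q [-1.49  0.34  1.52  0.    1.28 -0.15]
fl delta tool mm [-456.8   44.7 -425.8]
```

Call:
{"api": "arm_command", "payload": {
  "deltas": [
    [0,0,0,-8.38],
    [0,0,0,-8.38],
    [0,0,0,-8.38],
    [0,0,0,-8.38]
  ]
}}

```text
time: 2.9
tool_pos: [120.1, -511.1, 234.8]
tcp_rot: [-1.571, -0.0, -2.32]
contact_force: [-0.0, -0.3, 0.0]
grip_width: 91.8
```

Call:
{"api": "arm_command", "payload": {
  "deltas": [
    [0,0,0,-8.38],
    [0,0,0,-8.38],
    [0,0,0,-8.38],
    [0,0,0,-8.38],
    [0,0,0,0]
  ]
}}

```text
time: 3.4
tool_pos: [120.1, -511.1, 234.7]
tcp_rot: [-1.571, -0.0, -1.739]
contact_force: [-0.2, 0.3, 0.2]
grip_width: 91.6
```

```bash
python3 go.py fl 190
```

```text
t3.40 tcp [ 120.1 -511.1  234.7] ang-0.169 tilt0.0001 w91.6 twist to -.17: 0.08 q [-1.49  0.34  1.52 -0.    1.28 -1.32]
fl delta tool mm [-569.9   44.7  255.2]
```

Call:
{"api": "arm_command", "payload": {
  "deltas": [
    [-0.038,0,0.017,0],
    [-0.038,0,0.017,0],
    [-0.038,0,0.017,0],
    [-0.038,0,0.017,0],
    [-0.038,0,0.017,0]
  ]
}}

```text
time: 3.9
tool_pos: [236.7, -336.8, 234.9]
tcp_rot: [-1.57, -0.0, -1.746]
contact_force: [1.1, 0.3, 0.0]
grip_width: 91.6
```

Call:
{"api": "arm_command", "payload": {
  "deltas": [
    [-0.038,0,0.017,0],
    [-0.038,0,0.017,0],
    [-0.038,0,0.017,0],
    [-0.038,0,0.017,0],
    [-0.038,0,0.017,0]
  ]
}}

```text
time: 4.4
tool_pos: [352.6, -163.8, 235.0]
tcp_rot: [-1.57, -0.0, -1.746]
contact_force: [0.3, 0.0, 0.5]
grip_width: 91.9
```

Call:
{"api": "arm_command", "payload": {
  "deltas": [
    [-0.038,0.01,0.017,0],
    [-0.038,0.01,0.017,0],
    [-0.038,0.01,0.017,0],
    [-0.038,0.01,0.017,0],
    [-0.018,0.004,0.017,0]
  ]
}}

```text
time: 4.9
tool_pos: [464.8, -9.3, 189.9]
tcp_rot: [-1.572, 0.0, -1.743]
contact_force: [0.4, 0.2, 0.6]
grip_width: 91.5
```

```bash
python3 go.py fl 86
python3 - <<'E'
from fit import *
p=cap('wrist'); save(p,'w1.png')
m=mask(p,'flask_large',(467,8))
if m: print(m[1:],fit([(p,m[0])],'flask_large',(467,8)))
E
```

```text
t4.90 tcp [464.8  -9.3 189.9] ang-0.172 tilt0.0012 w91.5 twist to -.17: -0.12 q [-0.19  0.28  1.75  0.    1.11 -0.01]
fl delta tool mm [-17.3 103.9  -0.3]
(0.84, np.float64(1.7436287062268925)) (array([467.03171876,   9.31338506]), np.float64(0.03134399652481079))
```

View pics/w1.png

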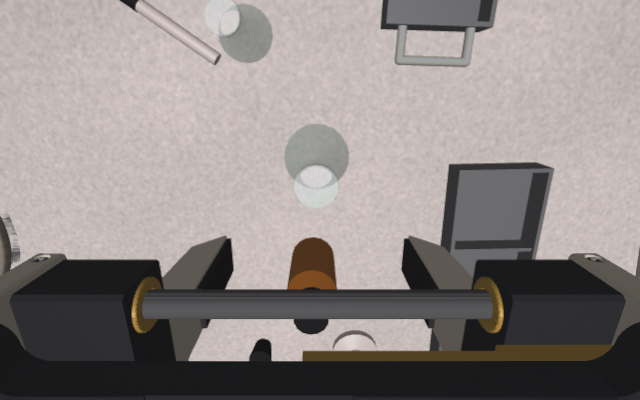

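The wrist picture shows the large flask centred between the jaws at about (316,170), with the bottle behind it at (313,290). The wrist fit agrees with the outer cameras to 1.5 mm, so I go down.

Call:
{"api": "arm_command", "payload": {
  "deltas": [
    [-0.018,0,0,0],
    [0,0.03,0,0],
    [0,0.03,0,0],
    [0,0.03,0,0],
    [0,0.014,0,0]
  ],
  "claw": 60
}}

```text
time: 5.5
tool_pos: [465.8, 5.1, 84.8]
tcp_rot: [-1.574, -0.0, -1.745]
contact_force: [-0.2, 0.2, 0.2]
grip_width: 70.5
```

Call:
{"api": "arm_command", "payload": {
  "deltas": [
    [0,0,0,0],
    [0,0,0,0],
    [0,0,0,0],
    [0,0,0,0],
    [0,0,0,0]
  ],
  "claw": 255
}}

```text
time: 6.0
tool_pos: [467.9, 5.5, 87.5]
tcp_rot: [-1.569, -0.0, -1.741]
contact_force: [0.4, -0.7, -0.3]
grip_width: 34.9
```

Call:
{"api": "arm_command", "payload": {
  "deltas": [
    [0,0,0,0],
    [0,0,0,0],
    [0,0,0,0]
  ]
}}

```text
time: 6.3
tool_pos: [467.7, 5.6, 87.2]
tcp_rot: [-1.57, -0.0, -1.741]
contact_force: [-0.9, -0.1, 5.5]
grip_width: 30.2
```

```bash
python3 go.py Fl 168
```

```text
t6.30 tcp [467.7   5.6  87.2] ang-0.170 tilt0.0008 w30.2 twist to -.17: 0.00 q [-0.15  0.42  1.87 -0.    0.84  0.02]
Fl delta tool mm [227.6 -80.6 188. ]
```

Call:
{"api": "arm_command", "payload": {
  "deltas": [
    [0,0,0,0],
    [0,0,0,0],
    [0,-0.01,0,0],
    [0,-0.02,0,0],
    [0,-0.03,0,0]
  ]
}}

```text
time: 6.8
tool_pos: [466.4, 5.8, 146.6]
tcp_rot: [-1.574, -0.0, -1.741]
contact_force: [0.4, 0.6, -0.8]
grip_width: 30.7
```

```bash
python3 go.py Fl 168
```

```text
t6.80 tcp [466.4   5.8 146.6] ang-0.170 tilt0.0036 w30.7 twist to -.17: 0.00 q [-0.15  0.34  1.81 -0.    1.    0.02]
Fl delta tool mm [227.5 -22.1 189.2]
```

Call:
{"api": "arm_command", "payload": {
  "deltas": [
    [0.015,-0.012,0.013,0],
    [0.024,-0.01,0.02,0],
    [0.024,0,0.02,0],
    [0.024,0,0.02,0],
    [0.024,0,0.02,0]
  ]
}}

```text
time: 7.3
tool_pos: [540.8, -120.6, 169.2]
tcp_rot: [-1.571, -0.0, -1.741]
contact_force: [-0.3, -0.1, -1.2]
grip_width: 30.2
```

Call:
{"api": "arm_command", "payload": {
  "deltas": [
    [0.024,0,0.02,0],
    [0.024,0,0.02,0],
    [0.024,0,0.02,0],
    [0.024,0,0.02,0],
    [0.018,0,0.014,0]
  ]
}}

```text
time: 7.8
tool_pos: [614.3, -249.5, 168.7]
tcp_rot: [-1.571, -0.0, -1.741]
contact_force: [0.8, -0.3, -0.6]
grip_width: 30.5
```

```bash
python3 - <<'E'
from h import *
save(cap('side'),'s1.png')
E
python3 go.py Fl 94
```

```text
t7.85 tcp [ 615.1 -252.4  168.5] ang-0.172 tilt0.0025 w30.2 twist to -.17: -0.13 q [-0.5   0.65  1.19 -0.    1.3  -0.33]
Fl delta tool mm [-1.9 74.5 -1. ]
```

View pics/s1.png

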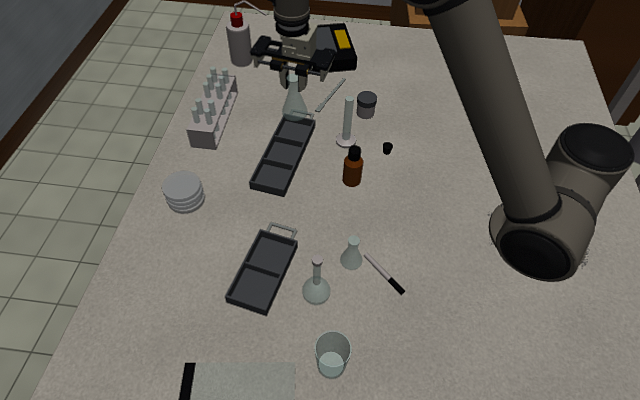

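The side picture shows the large flask held upright at about (295,97), over the loop-end compartment. I lower it.

Call:
{"api": "arm_command", "payload": {
  "deltas": [
    [0,0.02,0,0],
    [0,0.025,0,0],
    [0,0.02,0,0],
    [0,0.006,0,0],
    [0,0.002,0,0]
  ]
}}

```text
time: 8.35
tool_pos: [613.4, -247.5, 95.3]
tcp_rot: [-1.572, 0.0, -1.741]
contact_force: [0.0, 1.0, -1.2]
grip_width: 30.7
```

Call:
{"api": "arm_command", "payload": {
  "deltas": [
    [0,0.001,0,0],
    [0,0.001,0,0],
    [0,0.001,0,0],
    [0,0.001,0,0],
    [0,0,0,0]
  ]
}}

```text
time: 8.85
tool_pos: [613.7, -247.8, 91.9]
tcp_rot: [-1.571, -0.0, -1.741]
contact_force: [-0.2, -0.9, -0.7]
grip_width: 30.1
```

Call:
{"api": "arm_command", "payload": {
  "deltas": [
    [0,0.001,0,0],
    [0,0,0,0]
  ]
}}

```text
time: 9.05
tool_pos: [614.0, -248.0, 91.4]
tcp_rot: [-1.57, -0.0, -1.741]
contact_force: [-1.4, 0.2, 2.9]
grip_width: 30.4
```

Call:
{"api": "arm_command", "payload": {
  "deltas": [
    [0,0,0,0],
    [0,0,0,0],
    [0,0,0,0],
    [0,0,0,0]
  ],
  "claw": 100
}}

```text
time: 9.45
tool_pos: [613.7, -247.7, 90.5]
tcp_rot: [-1.571, 0.0, -1.741]
contact_force: [-0.4, 0.3, 0.2]
grip_width: 54.8
```

```bash
python3 go.py cy 200
```

```text
t9.45 tcp [ 613.7 -247.7   90.5] ang-0.170 tilt0.0002 w54.8 twist to -.17: 0.01 q [-0.5   0.72  1.29 -0.    1.13 -0.33]
cy delta tool mm [  20.8 -109.5 -140.5]
```

Call:
{"api": "arm_command", "payload": {
  "deltas": [
    [0,-0.02,0,0],
    [0,-0.03,0,0],
    [0,-0.03,0,0],
    [0,-0.03,0,0],
    [0.005,0,-0.02,0]
  ],
  "claw": 60
}}

```text
time: 9.95
tool_pos: [596.3, -250.0, 205.4]
tcp_rot: [-1.561, -0.003, -1.739]
contact_force: [-0.5, 0.6, 0.4]
grip_width: 70.3
```

Call:
{"api": "arm_command", "payload": {
  "deltas": [
    [0.004,0,-0.03,0],
    [0.004,0,-0.03,0],
    [0.004,0,-0.03,0],
    [0.004,0,-0.03,0],
    [0,0,0,0]
  ]
}}

```text
time: 10.45
tool_pos: [469.3, -244.3, 200.9]
tcp_rot: [-1.573, 0.0, -1.742]
contact_force: [0.3, 0.8, 0.2]
grip_width: 70.2
```

```bash
cat > chk.py <<'E'
import sys
from fit import *
from go import C,go
def chk(n,q,cam='wrist'):
    p=cap(cam); m=mask(p,n,q)
    if m: print(n,cam,m[1:],fit([(p,m[0])],n,q))
    else: print(n,cam,'none')
    return p
if __name__=='__main__':
    n,k,z=sys.argv[1],sys.argv[2],float(sys.argv[3]); go(k,z); chk(n,C[k],*sys.argv[4:5])
E
python3 chk.py cylinder cy 116
```

```text
t10.45 tcp [ 469.3 -244.3  200.9] ang-0.171 tilt0.0020 w70.2 twist to -.17: -0.08 q [-0.62  0.38  1.56 -0.    1.2  -0.45]
cy delta tool mm [-0.2 84.9  2.6]
cylinder wrist (0.95, np.float64(11.316468483419364)) (array([ 471.99426788, -244.36967674]), np.float64(0.029274046421051025))
```

Agreement is within 0.3 mm.

Call:
{"api": "arm_command", "payload": {
  "deltas": [
    [0,0.02,0.002,0],
    [0,0.03,0,0],
    [0,0.025,0,0],
    [0,0.01,0,0],
    [0,0,0,0]
  ]
}}

```text
time: 11.05
tool_pos: [474.4, -244.8, 114.4]
tcp_rot: [-1.573, 0.001, -1.74]
contact_force: [0.4, -0.7, 0.1]
grip_width: 70.4
```

Call:
{"api": "arm_command", "payload": {
  "deltas": [
    [0,0,0,0],
    [0,0,0,0],
    [0,0,0,0],
    [0,0,0,0],
    [0,0,0,0]
  ],
  "claw": 255
}}

```text
time: 11.55
tool_pos: [474.4, -245.3, 116.2]
tcp_rot: [-1.57, -0.0, -1.741]
contact_force: [-0.4, -0.8, -0.2]
grip_width: 35.0
```

Call:
{"api": "arm_command", "payload": {
  "deltas": [
    [0,0,0,0],
    [0,0,0,0],
    [0,0,0,0],
    [0,0,0,0]
  ]
}}

```text
time: 11.95
tool_pos: [474.1, -245.1, 115.6]
tcp_rot: [-1.571, 0.0, -1.741]
contact_force: [0.4, -0.2, -0.5]
grip_width: 20.4
```

```bash
python3 go.py Cy 180
```

```text
t11.95 tcp [ 474.1 -245.1  115.6] ang-0.170 tilt0.0002 w20.4 twist to -.17: 0.00 q [-0.62  0.48  1.66 -0.    1.   -0.45]
Cy delta tool mm [-194.3  -64.4  136.7]
```

Call:
{"api": "arm_command", "payload": {
  "deltas": [
    [0,0,0,0],
    [0,0,0,0]
  ]
}}

```text
time: 12.15
tool_pos: [474.2, -245.1, 115.7]
tcp_rot: [-1.571, -0.0, -1.741]
contact_force: [0.8, 0.1, -0.4]
grip_width: 20.6
```

Call:
{"api": "arm_command", "payload": {
  "deltas": [
    [0,-0.01,0,0],
    [0,-0.02,0,0],
    [0,-0.02,0,0],
    [-0.01,-0.015,0.007,0],
    [-0.02,0,0.014,0]
  ]
}}

```text
time: 12.65
tool_pos: [500.8, -220.5, 184.0]
tcp_rot: [-1.566, -0.002, -1.743]
contact_force: [-0.6, 0.4, -0.3]
grip_width: 20.5
```

Call:
{"api": "arm_command", "payload": {
  "deltas": [
    [-0.024,0,0.017,0],
    [-0.024,0,0.017,0],
    [-0.024,0,0.017,0],
    [-0.024,0,0.017,0],
    [-0.024,0,0.017,0]
  ]
}}

```text
time: 13.15
tool_pos: [604.9, -114.3, 181.6]
tcp_rot: [-1.57, -0.0, -1.741]
contact_force: [0.3, -0.8, -0.6]
grip_width: 20.6
```

Call:
{"api": "arm_command", "payload": {
  "deltas": [
    [-0.022,0,0.015,0],
    [-0.015,0,0.011,0],
    [-0.007,0,0.005,0],
    [0,0,0,0]
  ]
}}

```text
time: 13.55
tool_pos: [642.4, -76.4, 180.9]
tcp_rot: [-1.571, -0.0, -1.739]
contact_force: [-0.3, 0.3, -0.9]
grip_width: 20.4
```

```bash
python3 - <<'E'
from h import *
save(cap('scene'),'s2.png')
E
python3 go.py Cy 122
```

```text
t13.60 tcp [641.8 -77.2 180.8] ang-0.169 tilt0.0005 w20.4 twist to -.17: 0.03 q [-0.24  0.61  1.24 -0.    1.3  -0.07]
Cy delta tool mm [-0.5 58.8 -0.2]
```

View pics/s2.png

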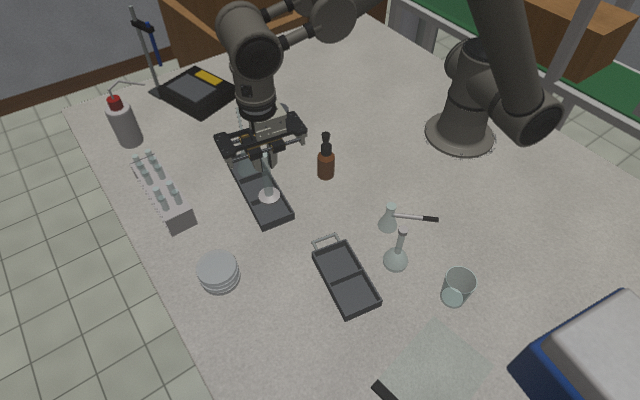

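The scene picture shows the cylinder held upright, its foot at about (269,196). I lower it into the last compartment.

Call:
{"api": "arm_command", "payload": {
  "deltas": [
    [0,0.015,0,0],
    [0,0.022,0,0],
    [0,0.015,0,0],
    [0,0.005,0,0],
    [0,0.001,0,0]
  ]
}}

```text
time: 14.1
tool_pos: [641.4, -77.9, 122.5]
tcp_rot: [-1.572, -0.0, -1.742]
contact_force: [0.2, 1.2, -0.2]
grip_width: 20.7
```

Call:
{"api": "arm_command", "payload": {
  "deltas": [
    [0,0.001,0,0],
    [0,0.001,0,0],
    [0,0.001,0,0],
    [0,0,0,0],
    [0,0,0,0]
  ]
}}

```text
time: 14.6
tool_pos: [642.1, -77.1, 119.9]
tcp_rot: [-1.57, -0.0, -1.741]
contact_force: [0.5, -0.5, -0.6]
grip_width: 20.7
```

Call:
{"api": "arm_command", "payload": {
  "deltas": [
    [0,0.001,0,0],
    [0,0,0,0]
  ]
}}

```text
time: 14.8
tool_pos: [642.3, -77.1, 119.6]
tcp_rot: [-1.57, -0.0, -1.741]
contact_force: [-1.6, 0.7, 4.2]
grip_width: 20.7
```

Call:
{"api": "arm_command", "payload": {
  "deltas": [
    [0,0,0,0],
    [0,0,0,0],
    [0,0,0,0],
    [0,0,0,0]
  ],
  "claw": 120
}}

```text
time: 15.2
tool_pos: [642.0, -77.1, 118.5]
tcp_rot: [-1.571, -0.0, -1.741]
contact_force: [0.7, 0.7, -0.3]
grip_width: 46.7
```

```bash
python3 go.py bo 190
```

```text
t15.20 tcp [642.  -77.1 118.5] ang-0.170 tilt0.0003 w46.7 twist to -.17: 0.01 q [-0.24  0.66  1.31 -0.    1.16 -0.07]
bo delta tool mm [  62.6  -71.5 -191.2]
```

Call:
{"api": "arm_command", "payload": {
  "deltas": [
    [0,-0.015,0,0],
    [0,-0.03,0,0],
    [0,-0.025,0,0],
    [0,0,0,0],
    [0.008,0,-0.024,0]
  ]
}}

```text
time: 15.7
tool_pos: [618.6, -80.8, 188.6]
tcp_rot: [-1.568, -0.0, -1.74]
contact_force: [-0.2, -0.6, -1.2]
grip_width: 48.6
```

Call:
{"api": "arm_command", "payload": {
  "deltas": [
    [0.009,0,-0.029,0],
    [0.009,0,-0.029,0],
    [0.009,0,-0.028,0],
    [0.009,0,-0.028,0],
    [0.009,0,-0.027,0]
  ],
  "claw": 60
}}

```text
time: 16.2
tool_pos: [468.7, -101.3, 187.9]
tcp_rot: [-1.572, 0.0, -1.741]
contact_force: [-0.3, 0.3, 0.6]
grip_width: 69.9
```

Call:
{"api": "arm_command", "payload": {
  "deltas": [
    [0.01,0,-0.026,0],
    [0,0,0,0]
  ]
}}

```text
time: 16.4
tool_pos: [440.0, -106.7, 188.1]
tcp_rot: [-1.574, 0.0, -1.742]
contact_force: [0.3, 0.3, 0.3]
grip_width: 70.1
```

```bash
python3 chk.py bottle bo 96
```

```text
t16.40 tcp [ 440.  -106.7  188.1] ang-0.171 tilt0.0030 w70.1 twist to -.17: -0.06 q [-0.41  0.26  1.78 -0.    1.1  -0.24]
bo delta tool mm [-0.7 92.1  3.2]
bottle wrist (0.58, np.float64(8.71909312944867)) (array([ 442.84688381, -104.42684037]), np.float64(0.05417126417160034))
```

Call:
{"api": "arm_command", "payload": {
  "deltas": [
    [-0.001,0.02,0.002,0],
    [0,0.03,0,0],
    [0,0.03,0,0],
    [0,0.011,0,0],
    [0,0,0,0]
  ]
}}

```text
time: 17.0
tool_pos: [445.0, -105.8, 96.3]
tcp_rot: [-1.574, 0.001, -1.74]
contact_force: [-0.1, -0.3, 0.3]
grip_width: 70.5
```

Call:
{"api": "arm_command", "payload": {
  "deltas": [
    [0,0,0,0],
    [0,0,0,0],
    [0,0,0,0],
    [0,0,0,0],
    [0,0,0,0]
  ],
  "claw": 255
}}

```text
time: 17.5
tool_pos: [445.5, -106.4, 98.2]
tcp_rot: [-1.57, -0.0, -1.741]
contact_force: [-0.2, -0.6, 0.1]
grip_width: 34.7
```

Call:
{"api": "arm_command", "payload": {
  "deltas": [
    [0,0,0,0],
    [0,0,0,0],
    [0,0,0,0],
    [0,0,0,0]
  ]
}}

```text
time: 17.9
tool_pos: [445.3, -106.3, 97.8]
tcp_rot: [-1.571, -0.0, -1.741]
contact_force: [-0.8, -0.5, 2.3]
grip_width: 28.6
```

```bash
python3 go.py Bo 165
```

```text
t17.90 tcp [ 445.3 -106.3   97.8] ang-0.170 tilt0.0002 w28.6 twist to -.17: 0.00 q [-0.4   0.39  1.89 -0.    0.86 -0.23]
Bo delta tool mm [ 25.6 -67.1 189.9]
```

Call:
{"api": "arm_command", "payload": {
  "deltas": [
    [0,0,0,0],
    [0,-0.01,0,0],
    [0,-0.02,0,0],
    [0,-0.02,0,0],
    [0.001,-0.016,0.01,0]
  ]
}}

```text
time: 18.4
tool_pos: [454.3, -108.6, 165.0]
tcp_rot: [-1.571, 0.0, -1.741]
contact_force: [0.6, 0.4, -1.9]
grip_width: 28.2
```

Call:
{"api": "arm_command", "payload": {
  "deltas": [
    [0.004,0,0.024,0],
    [0.004,0,0.026,0],
    [0.004,0,0.026,0],
    [0.004,0,0.026,0],
    [0.004,0,0.026,0]
  ]
}}

```text
time: 18.9
tool_pos: [578.5, -150.5, 163.9]
tcp_rot: [-1.571, 0.0, -1.741]
contact_force: [0.3, -0.3, -2.1]
grip_width: 28.3
```

Call:
{"api": "arm_command", "payload": {
  "deltas": [
    [0.003,0,0.025,0],
    [0.002,0,0.017,0],
    [0,0,0.01,0],
    [0,0,0,0]
  ]
}}

```text
time: 19.3
tool_pos: [628.8, -164.2, 163.3]
tcp_rot: [-1.571, 0.0, -1.741]
contact_force: [-0.4, 0.1, -2.1]
grip_width: 28.6
```

```bash
python3 - <<'E'
from h import *
save(cap('side'),'s3.png')
E
python3 go.py Bo 104
```

```text
t19.35 tcp [ 628.  -163.9  163.4] ang-0.170 tilt0.0010 w28.4 twist to -.17: 0.01 q [-0.37  0.63  1.25 -0.    1.26 -0.2 ]
Bo delta tool mm [-0.3 59.4  0.1]
```

View pics/s3.png

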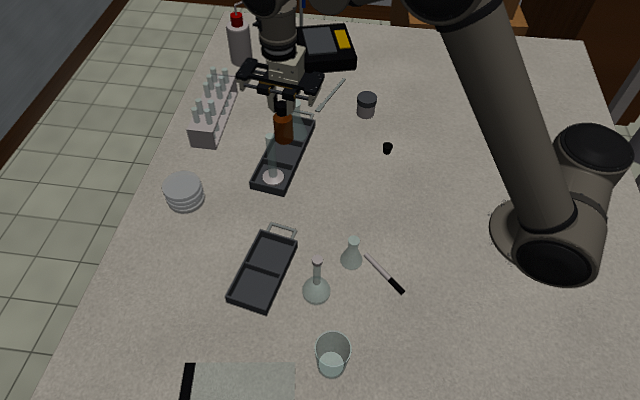

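The side picture shows the bottle held at (284,128) over the middle compartment, and the cylinder standing at (272,175) in the last one. I lower the bottle.

Call:
{"api": "arm_command", "payload": {
  "deltas": [
    [0,0.015,0,0],
    [0,0.022,0,0],
    [0,0.015,0,0],
    [0,0.005,0,0],
    [0,0.001,0,0]
  ]
}}

```text
time: 19.85
tool_pos: [627.5, -163.8, 105.5]
tcp_rot: [-1.572, 0.0, -1.741]
contact_force: [-0.4, 0.6, -0.2]
grip_width: 28.6
```

Call:
{"api": "arm_command", "payload": {
  "deltas": [
    [0,0.001,0,0],
    [0,0.001,0,0],
    [0,0.001,0,0],
    [0,0.001,0,0],
    [0,0,0,0]
  ]
}}

```text
time: 20.35
tool_pos: [628.3, -164.1, 102.0]
tcp_rot: [-1.57, -0.0, -1.741]
contact_force: [0.1, -0.1, -2.3]
grip_width: 28.4
```

Call:
{"api": "arm_command", "payload": {
  "deltas": [
    [0,0.001,0,0],
    [0,0,0,0]
  ]
}}

```text
time: 20.55
tool_pos: [628.4, -164.2, 101.9]
tcp_rot: [-1.57, -0.0, -1.741]
contact_force: [-1.8, 0.0, 4.9]
grip_width: 28.7
```

Call:
{"api": "arm_command", "payload": {
  "deltas": [
    [0,0,0,0],
    [0,0,0,0],
    [0,0,0,0],
    [0,0,0,0]
  ],
  "claw": 110
}}

```text
time: 20.95
tool_pos: [628.1, -164.0, 100.5]
tcp_rot: [-1.571, -0.0, -1.741]
contact_force: [-0.2, -0.1, 0.1]
grip_width: 51.6
```

```bash
python3 go.py fs 180
```

```text
t20.95 tcp [ 628.1 -164.   100.5] ang-0.170 tilt0.0002 w51.6 twist to -.17: 0.00 q [-0.37  0.69  1.32 -0.    1.13 -0.2 ]
fs delta tool mm [-257.7  -79.4 -254.3]
```

Call:
{"api": "arm_command", "payload": {
  "deltas": [
    [0,-0.02,0,0],
    [0,-0.03,0,0],
    [0,-0.03,0,0],
    [0,-0.02,0,0],
    [-0.015,0,-0.015,0]
  ]
}}

```text
time: 21.45
tool_pos: [618.0, -148.8, 204.1]
tcp_rot: [-1.563, -0.002, -1.743]
contact_force: [0.1, 0.4, -1.1]
grip_width: 52.2
```

Call:
{"api": "arm_command", "payload": {
  "deltas": [
    [-0.024,0,-0.024,0],
    [-0.025,0,-0.024,0],
    [-0.025,0,-0.024,0],
    [-0.025,0,-0.024,0],
    [-0.025,0,-0.024,0]
  ],
  "claw": 70
}}

```text
time: 21.95
tool_pos: [517.7, -3.1, 200.7]
tcp_rot: [-1.571, 0.0, -1.741]
contact_force: [-0.4, 0.3, 0.3]
grip_width: 66.2
```

Call:
{"api": "arm_command", "payload": {
  "deltas": [
    [-0.025,0,-0.024,0],
    [-0.025,0,-0.024,0],
    [-0.025,0,-0.025,0],
    [-0.025,0,-0.025,0],
    [-0.018,0.02,-0.021,0]
  ]
}}

```text
time: 22.45
tool_pos: [421.7, 133.9, 182.5]
tcp_rot: [-1.566, 0.002, -1.74]
contact_force: [0.8, 0.6, -0.3]
grip_width: 66.7
```

Call:
{"api": "arm_command", "payload": {
  "deltas": [
    [0,0.01,0,0],
    [0,0,0,0]
  ]
}}

```text
time: 22.65
tool_pos: [420.5, 132.3, 169.7]
tcp_rot: [-1.573, -0.001, -1.739]
contact_force: [0.0, -0.4, 1.0]
grip_width: 66.5
```

```bash
python3 chk.py flask_small fs 58
```

```text
t22.65 tcp [420.5 132.3 169.7] ang-0.169 tilt0.0021 w66.5 twist to -.17: 0.09 q [ 0.13  0.26  1.84 -0.    1.04  0.3 ]
fs delta tool mm [ -0.8 111.7   0.7]
flask_small wrist (0.57, np.float64(1.4770137657558167)) (array([421.62175885, 134.50153843]), np.float64(0.04172712564468384))
```

Call:
{"api": "arm_command", "payload": {
  "deltas": [
    [-0.001,0.025,0.001,0],
    [0,0.035,0,0],
    [0,0.035,0,0],
    [0,0.016,0,0],
    [0,0,0,0]
  ]
}}

```text
time: 23.25
tool_pos: [422.2, 132.1, 58.2]
tcp_rot: [-1.574, -0.001, -1.742]
contact_force: [0.9, -0.3, -0.3]
grip_width: 66.4
```

Call:
{"api": "arm_command", "payload": {
  "deltas": [
    [0,0,0,0],
    [0,0,0,0],
    [0,0,0,0],
    [0,0,0,0],
    [0,0,0,0]
  ],
  "claw": 255
}}

```text
time: 23.75
tool_pos: [422.7, 133.1, 60.2]
tcp_rot: [-1.57, 0.0, -1.741]
contact_force: [0.8, 0.4, 0.5]
grip_width: 31.0
```

Call:
{"api": "arm_command", "payload": {
  "deltas": [
    [0,0,0,0],
    [0,0,0,0],
    [0,0,0,0],
    [0,0,0,0],
    [0,0,0,0]
  ]
}}

```text
time: 24.25
tool_pos: [422.3, 133.1, 59.8]
tcp_rot: [-1.571, -0.0, -1.741]
contact_force: [-2.5, 0.1, 6.4]
grip_width: 22.3
```

```bash
python3 go.py Fs 140
```

```text
t24.25 tcp [422.3 133.1  59.8] ang-0.170 tilt0.0001 w22.3 twist to -.17: 0.01 q [0.13 0.44 1.96 0.   0.74 0.3 ]
Fs delta tool mm [-49.6 -80.2 171.4]
```

Call:
{"api": "arm_command", "payload": {
  "deltas": [
    [0,0,0,0],
    [0,-0.01,0,0],
    [0,-0.025,0,0],
    [0,-0.025,0,0],
    [0,-0.02,0,0]
  ]
}}

```text
time: 24.75
tool_pos: [422.7, 133.1, 141.3]
tcp_rot: [-1.57, 0.0, -1.741]
contact_force: [0.2, 0.1, -1.0]
grip_width: 22.1
```

Call:
{"api": "arm_command", "payload": {
  "deltas": [
    [-0.004,0,0.014,0],
    [-0.007,0,0.025,0],
    [-0.008,0,0.026,0],
    [-0.008,0,0.026,0],
    [-0.008,0,0.026,0]
  ]
}}

```text
time: 25.25
tool_pos: [544.7, 147.8, 140.1]
tcp_rot: [-1.57, -0.0, -1.741]
contact_force: [0.6, 1.4, -0.5]
grip_width: 22.8
```

Call:
{"api": "arm_command", "payload": {
  "deltas": [
    [-0.008,0,0.026,0],
    [-0.005,0,0.018,0],
    [-0.002,0,0.01,0],
    [0,0,0,0]
  ]
}}

```text
time: 25.65
tool_pos: [600.4, 153.3, 139.5]
tcp_rot: [-1.57, -0.0, -1.741]
contact_force: [0.6, 0.0, -0.8]
grip_width: 22.6
```

```bash
python3 - <<'E'
from h import *
save(cap('side'),'s4.png')
E
python3 go.py Fs 66
```

```text
t25.70 tcp [599.4 153.3 139.5] ang-0.170 tilt0.0007 w22.3 twist to -.17: -0.01 q [ 0.13  0.59  1.38 -0.    1.17  0.3 ]
Fs delta tool mm [ 0.2 73.5  0.3]
```

View pics/s4.png

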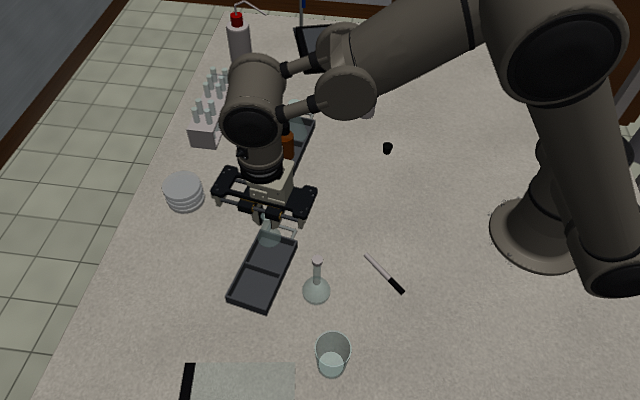

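The side picture shows the small flask held at about (270,232), over the loop-end compartment of the short tray. I lower it.

Call:
{"api": "arm_command", "payload": {
  "deltas": [
    [0,0.02,0,0],
    [0,0.025,0,0],
    [0,0.02,0,0],
    [0,0.006,0,0],
    [0,0.001,0,0]
  ]
}}

```text
time: 26.2
tool_pos: [598.6, 153.4, 67.3]
tcp_rot: [-1.572, -0.001, -1.741]
contact_force: [0.4, -1.0, -0.6]
grip_width: 22.7
```

Call:
{"api": "arm_command", "payload": {
  "deltas": [
    [0,0.001,0,0],
    [0,0.001,0,0],
    [0,0.001,0,0],
    [0,0.001,0,0],
    [0,0,0,0]
  ]
}}

```text
time: 26.7
tool_pos: [599.5, 153.4, 64.0]
tcp_rot: [-1.57, 0.0, -1.741]
contact_force: [-0.1, -0.2, 0.6]
grip_width: 22.3
```

Call:
{"api": "arm_command", "payload": {
  "deltas": [
    [0,0.001,0,0],
    [0,0,0,0]
  ]
}}

```text
time: 26.9
tool_pos: [599.7, 153.6, 63.8]
tcp_rot: [-1.57, 0.0, -1.741]
contact_force: [-2.3, 0.0, 7.3]
grip_width: 22.2
```

Call:
{"api": "arm_command", "payload": {
  "deltas": [
    [0,0,0,0],
    [0,0,0,0],
    [0,0,0,0],
    [0,0,0,0]
  ],
  "claw": 120
}}

```text
time: 27.3
tool_pos: [599.3, 153.4, 62.5]
tcp_rot: [-1.571, -0.0, -1.741]
contact_force: [-0.3, 0.2, -0.3]
grip_width: 47.4
```

```bash
python3 go.py ja 190
```

```text
t27.30 tcp [599.3 153.4  62.5] ang-0.170 tilt0.0003 w47.4 twist to -.17: -0.00 q [ 0.13  0.68  1.46 -0.    1.    0.3 ]
ja delta tool mm [ 543.9 -127.4  -81. ]
```

Call:
{"api": "arm_command", "payload": {
  "deltas": [
    [0,-0.02,0,0],
    [0,-0.035,0,0],
    [0,-0.04,0,0],
    [0,-0.04,0,0],
    [0.02,0,-0.003,0]
  ]
}}

```text
time: 27.8
tool_pos: [596.2, 136.0, 203.9]
tcp_rot: [-1.559, 0.004, -1.739]
contact_force: [0.3, 0.0, -0.1]
grip_width: 48.6
```

Call:
{"api": "arm_command", "payload": {
  "deltas": [
    [0.035,0,-0.005,0],
    [0.04,0,-0.006,0],
    [0.04,0,-0.006,0],
    [0.04,0,-0.006,0],
    [0.04,0,-0.006,0]
  ],
  "claw": 0
}}

```text
time: 28.3
tool_pos: [530.8, -54.4, 197.7]
tcp_rot: [-1.571, -0.0, -1.741]
contact_force: [0.1, -0.1, 0.4]
grip_width: 84.2
```

Call:
{"api": "arm_command", "payload": {
  "deltas": [
    [0.04,0,-0.006,0],
    [0.04,0,-0.006,0],
    [0.04,0,-0.006,0],
    [0.04,0,-0.006,0],
    [0.04,0,-0.006,0]
  ]
}}

```text
time: 28.8
tool_pos: [467.4, -246.6, 197.8]
tcp_rot: [-1.571, -0.0, -1.741]
contact_force: [0.3, -0.3, -0.3]
grip_width: 91.8
```

Call:
{"api": "arm_command", "payload": {
  "deltas": [
    [0.04,0,-0.006,0],
    [0.04,0,-0.006,0],
    [0.034,0,-0.006,0],
    [0.015,0,-0.002,0],
    [0,0,0,0]
  ]
}}

```text
time: 29.3
tool_pos: [425.9, -370.2, 197.3]
tcp_rot: [-1.571, 0.0, -1.743]
contact_force: [0.5, -0.4, -0.6]
grip_width: 91.8
```

```bash
python3 chk.py jar ja 40
python3 - <<'E'
from h import *
save(cap('wrist'),'w5.png')
E
```

```text
t29.30 tcp [ 425.9 -370.2  197.3] ang-0.173 tilt0.0003 w91.8 twist to -.17: -0.15 q [-0.85  0.44  1.47 -0.    1.23 -0.68]
ja delta tool mm [ -1.5 157.3   1.4]
jar wrist (0.65, np.float64(5.907592313645963)) (array([ 427.16263032, -369.6282481 ]), np.float64(0.03547334671020508))
```

View pics/w5.png

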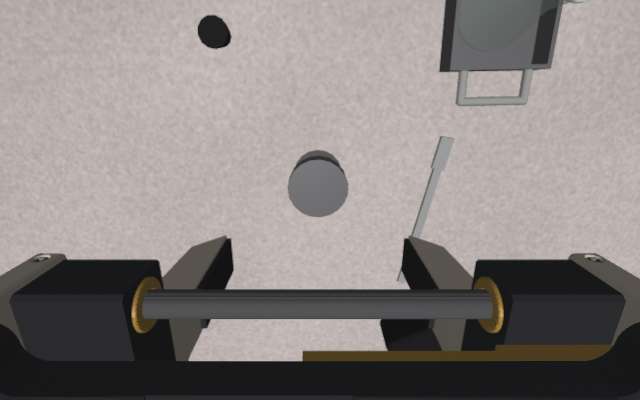

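The wrist picture shows the jar centred between the jaws at (318,185). The flat spatula at (430,205) lies below fingertip depth.

Call:
{"api": "arm_command", "payload": {
  "deltas": [
    [0,0.03,0.001,0],
    [0,0.045,0,0],
    [0,0.045,0,0],
    [0,0.03,0,0],
    [0,0.007,0,0]
  ]
}}

```text
time: 29.95
tool_pos: [426.8, -365.7, 37.5]
tcp_rot: [-1.576, 0.004, -1.739]
contact_force: [-0.2, 1.0, -1.1]
grip_width: 91.9
```

Call:
{"api": "arm_command", "payload": {
  "deltas": [
    [0,0,0,0],
    [0,0,0,0],
    [0,0,0,0],
    [0,0,0,0],
    [0,0,0,0]
  ],
  "claw": 255
}}

```text
time: 30.45
tool_pos: [427.9, -369.4, 41.7]
tcp_rot: [-1.569, -0.001, -1.741]
contact_force: [-0.7, 0.4, 0.7]
grip_width: 56.6
```

Call:
{"api": "arm_command", "payload": {
  "deltas": [
    [0,0,0,0],
    [0,0,0,0],
    [0,0,0,0]
  ]
}}

```text
time: 30.75
tool_pos: [427.8, -369.4, 41.6]
tcp_rot: [-1.57, -0.001, -1.741]
contact_force: [-0.6, 1.6, 6.2]
grip_width: 54.1
```

```bash
python3 go.py Ja 190
```

```text
t30.75 tcp [ 427.8 -369.4   41.6] ang-0.170 tilt0.0014 w54.1 twist to -.17: -0.00 q [-0.85  0.63  1.64 -0.    0.87 -0.68]
Ja delta tool mm [-631.7 -148.9   84.6]
```

Call:
{"api": "arm_command", "payload": {
  "deltas": [
    [0,-0.01,0,0],
    [0,-0.025,0,0],
    [0,-0.035,0,0],
    [0,-0.04,0,0],
    [-0.012,-0.04,0.002,0]
  ]
}}

```text
time: 31.25
tool_pos: [430.9, -358.2, 192.5]
tcp_rot: [-1.571, -0.0, -1.742]
contact_force: [0.1, 0.0, -1.1]
grip_width: 54.1
```

```bash
python3 go.py Ja 190
```

```text
t31.25 tcp [ 430.9 -358.2  192.5] ang-0.171 tilt0.0005 w54.1 twist to -.17: -0.08 q [-0.83  0.44  1.49 -0.    1.21 -0.66]
Ja delta tool mm [-620.3    2.2   82.5]
```

Call:
{"api": "arm_command", "payload": {
  "deltas": [
    [-0.025,0,0.003,0],
    [-0.036,0,0.005,0],
    [-0.036,0,0.005,0],
    [-0.036,0,0.005,0],
    [-0.036,0,0.005,0]
  ]
}}

```text
time: 31.75
tool_pos: [482.9, -193.5, 191.2]
tcp_rot: [-1.571, -0.0, -1.741]
contact_force: [1.3, 0.4, -1.2]
grip_width: 54.3
```

Call:
{"api": "arm_command", "payload": {
  "deltas": [
    [-0.036,0,0.005,0],
    [-0.036,0,0.005,0],
    [-0.036,0,0.005,0],
    [-0.036,0,0.005,0],
    [-0.036,0,0.005,0]
  ]
}}

```text
time: 32.25
tool_pos: [538.0, -20.2, 191.2]
tcp_rot: [-1.571, -0.0, -1.741]
contact_force: [0.7, -0.5, -0.5]
grip_width: 54.3
```

Call:
{"api": "arm_command", "payload": {
  "deltas": [
    [-0.036,0,0.005,0],
    [-0.036,0,0.005,0],
    [-0.036,0,0.005,0],
    [-0.036,0,0.005,0],
    [-0.036,0,0.005,0]
  ]
}}

```text
time: 32.75
tool_pos: [593.1, 152.9, 191.1]
tcp_rot: [-1.571, -0.0, -1.741]
contact_force: [0.8, -0.9, -0.1]
grip_width: 54.1
```

Call:
{"api": "arm_command", "payload": {
  "deltas": [
    [-0.036,0,0.005,0],
    [-0.028,0,0.004,0],
    [-0.014,0,0.001,0],
    [0,0,0,0]
  ]
}}

```text
time: 33.15
tool_pos: [615.7, 228.0, 190.4]
tcp_rot: [-1.571, -0.0, -1.739]
contact_force: [0.2, -1.2, 0.0]
grip_width: 54.2
```

```bash
python3 - <<'E'
from h import *
save(cap('side'),'s6.png')
E
python3 go.py Ja 48
```

```text
t33.20 tcp [615.7 226.5 190.5] ang-0.169 tilt0.0011 w54.3 twist to -.17: 0.06 q [ 0.24  0.62  1.19 -0.    1.33  0.41]
Ja delta tool mm [-12.8 142.4   0.3]
```

View pics/s6.png

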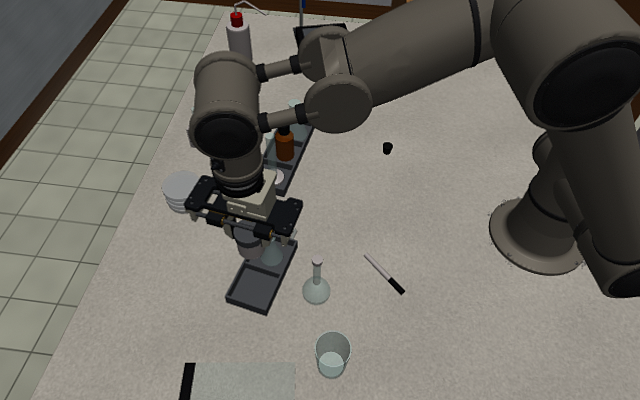

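The side picture shows the jar held at about (247,240), and the small flask standing in its compartment at (272,250). I shift the last 13 mm and lower.

Call:
{"api": "arm_command", "payload": {
  "deltas": [
    [-0.008,0,0,0],
    [-0.004,0.02,0,0],
    [0,0.035,0,0],
    [0,0.035,0,0],
    [0,0.025,0,0]
  ]
}}

```text
time: 33.7
tool_pos: [617.2, 237.0, 73.7]
tcp_rot: [-1.573, -0.001, -1.742]
contact_force: [-0.1, -0.1, -0.8]
grip_width: 54.8
```

Call:
{"api": "arm_command", "payload": {
  "deltas": [
    [0,0.015,0,0],
    [0,0.006,0,0],
    [0,0.002,0,0],
    [0,0.001,0,0],
    [0,0,0,0]
  ]
}}

```text
time: 34.2
tool_pos: [618.8, 238.6, 53.0]
tcp_rot: [-1.569, 0.001, -1.741]
contact_force: [-0.3, -0.2, -0.5]
grip_width: 54.5
```

```bash
python3 go.py Ja 45.6
```

```text
t34.20 tcp [618.8 238.6  53. ] ang-0.170 tilt0.0022 w54.5 twist to -.17: 0.00 q [ 0.25  0.76  1.32 -0.    1.06  0.42]
Ja delta tool mm [-0.2  7.4 -0.9]
```

Call:
{"api": "arm_command", "payload": {
  "deltas": [
    [0,0.003,0,0],
    [0,0.002,0,0],
    [0,0.001,0,0],
    [0,0.001,0,0],
    [0,0,0,0]
  ]
}}

```text
time: 34.7
tool_pos: [618.0, 238.6, 45.6]
tcp_rot: [-1.571, -0.0, -1.741]
contact_force: [-3.5, 0.4, 5.6]
grip_width: 54.3
```

Call:
{"api": "arm_command", "payload": {
  "deltas": [
    [0,0.001,0,0],
    [0,0,0,0],
    [0,0,0,0]
  ]
}}

```text
time: 35.0
tool_pos: [618.0, 238.6, 45.6]
tcp_rot: [-1.57, 0.0, -1.74]
contact_force: [-5.4, -2.2, 10.7]
grip_width: 54.0
```

Floor contact is felt. I open the jaws, lift clear and back away.

Call:
{"api": "arm_command", "payload": {
  "deltas": [
    [0,0,0,0],
    [0,0,0,0],
    [0,0,0,0],
    [0,0,0,0],
    [0,0,0,0]
  ],
  "claw": 40
}}

```text
time: 35.5
tool_pos: [618.0, 238.5, 43.4]
tcp_rot: [-1.571, -0.0, -1.741]
contact_force: [0.1, -0.3, -0.1]
grip_width: 77.4
```

Call:
{"api": "arm_command", "payload": {
  "deltas": [
    [0,-0.015,0,0],
    [0,-0.03,0,0],
    [0,-0.04,0,0],
    [0,-0.04,0,0],
    [0,-0.04,0,0]
  ]
}}

```text
time: 36.0
tool_pos: [617.9, 238.5, 211.6]
tcp_rot: [-1.57, 0.0, -1.741]
contact_force: [1.7, 0.2, 0.2]
grip_width: 77.3
```

Call:
{"api": "arm_command", "payload": {
  "deltas": [
    [0.03,0,-0.03,0],
    [0.03,0,-0.03,0],
    [0.03,0,-0.03,0],
    [0.03,0,-0.03,0],
    [0.03,0,-0.03,0]
  ]
}}

```text
time: 36.5
tool_pos: [443.5, 115.2, 209.8]
tcp_rot: [-1.569, 0.0, -1.74]
contact_force: [-0.1, -0.5, 1.0]
grip_width: 77.6
```

Run:
```python
from chk import *
np.set_printoptions(precision=1,suppress=True)
go()
ps=[cap('scene'),cap('side')]
for i,p in enumerate(ps): save(p,'end%d.png'%i)
for n,k,z in [('flask_large','Fl',4),('bottle','Bo',4),('cylinder','Cy',4),('flask_small','Fs',4),('jar','Ja',4),('volumetric',(488.4,232.8),0),('beaker',(437.5,371),0)]:
    q=C[k] if isinstance(k,str) else k
    for h in (P[n],): P[n]=[(a_+z,d) for a_,d in h]
    for p in ps:
        m=mask(p,n,q)
        if m:
            x,f=fit([(p,m[0])],n,q); print(n,x,'off',x-q,round(f,3))
```

```text
t36.50 tcp [443.5 115.2 209.8] ang-0.170 tilt0.0018 w77.6 twist to -.17: 0.02 q [ 0.1  0.2  1.7 -0.   1.2  0.3]
flask_large [ 610.7 -246.8] off [-3.8  3.7] 0.335
flask_large [ 613.  -245.7] off [-1.5  4.8] 0.294
bottle [ 625.2 -165.6] off [-2.9 -2. ] 0.228
bottle [ 627.3 -163. ] off [-0.8  0.6] 0.071
cylinder [641.1 -78.1] off [-0.6 -1.4] 0.086
cylinder [642.7 -79.3] off [ 1.  -2.6] 0.115
flask_small [597.4 152.9] off [-2.2 -0.1] 0.065
flask_small [598.9 153.7] off [-0.7  0.7] 0.073
jar [616.5 236.2] off [-1.5 -2.8] 0.098
jar [619.1 236.8] off [ 1.1 -2.2] 0.054
volumetric [491. 233.] off [2.6 0.2] 0.098
volumetric [488.  233.5] off [-0.4  0.7] 0.101
beaker [435.9 371.2] off [-1.6  0.2] 0.082
beaker [438.6 370.4] off [ 1.1 -0.6] 0.123
```

View pics/end1.png

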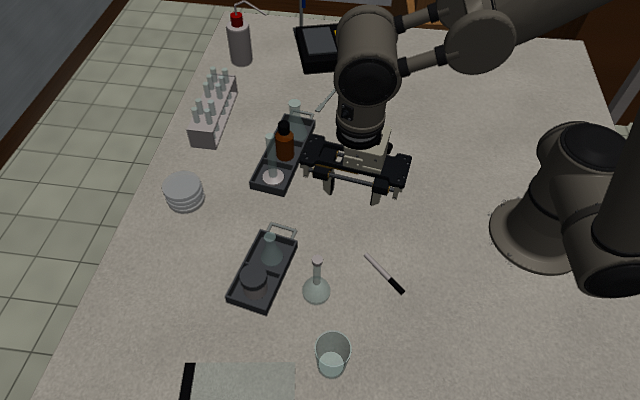

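View pics/end0.png

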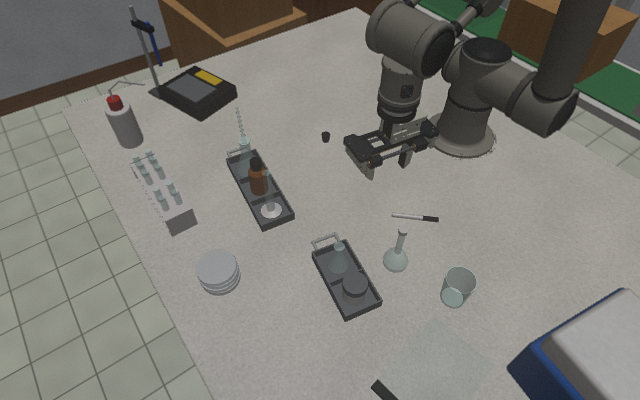

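All five stand upright in their compartments. In the side picture the large flask is at (295,110), bottle (285,142), cylinder (273,165), small flask (271,250) and jar (253,275). The scene picture shows the gripper clear of everything.

```bash
python3 -c "
from plant import job
print(job.close_job())"
```

```text
the job is handed in; nothing more can be done
None
```

Both kits are made up and the job is handed in; the arm had finished at about 36.5 s, and the hand-in reported no verdict. I gripped each thing near its top, lowered it until it met the compartment floor, then released it.

| Thing | Distance from compartment centre along each world axis (20 mm allowed along the tray axes) |
|---|---|
| Large flask | within about 5 mm |
| Bottle | within about 3 mm |
| Cylinder | within about 3 mm |
| Small flask | within about 2 mm |
| Jar | within about 3 mm |

- **Left alone:** the volumetric flask and the beaker fitted within 3 mm of where they started.
- **Upright and clear:** both final pictures show everything upright and the gripper clear. Tilt was judged by eye, not measured.
- **Weaker check:** the large flask's outline fit was poor in both views (mismatch 0.29 and 0.33), most likely because the bottle partly hides it. Its position still agrees with where it was released. The bottle's fit in the scene view was also weak (0.23), but its side view agreed (0.07).

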